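# Set a bar against the flip stop of the marking-off jig

## Task

Flip the stop nearer to the steel bar fully down into the path of the bar without forcing it, leaving the other stop up. Then push the bar flush against the fence and along it onto the lowered stop until its sprung tip is clearly pressed in, but gently, never pressing it on the stop with more than 12 N, and let go so that the bar stays there resting on the sprung tip. Leave everything else on the bench where it is.

Things in the scene. Friction and masses are not known exactly. Their poses are not given: they have to be found in the camera images.
- jig: Fixed aluminium marking-off jig across the bench, yaw up to 0.2 rad either way. Origin on the bench top; x square to the fence, away from the robot; y along the fence. Bed: plate 10 mm thick, x -70 to +60, y -255 to +225 mm. Flip stops are hinged on the fence at y +70 (near_stop) and +190 mm (far_stop).
- fence (a point): Top edge of the fence's face, at y = 0 of the jig. The fence is a straight rail on the bed along its full length; its face towards the robot lies at jig x +20 mm, it is 20 mm thick and its top is 40 mm above the bench.
- near_stop: Steel flip stop nearer the bar. Origin on its hinge (jig x +35, y +70, z +52 mm; axis along jig y). Own z runs along its arm, 20 wide x 8 thick, 80 mm long. It starts upright, leaning 0.05-0.35 rad back from the robot, and swings over the fence towards the robot; fully down the arm is level (own z = jig -x) on a solid stop. Stiff hinge (0.22 N m friction) that stays where left.
- stop_tab (a point): Back of near_stop's bare end tab, 68 mm from the hinge, 4 mm off the arm's middle; this face looks away from the robot when up, and is the top, 56 mm above the bench, when down. Pushing it over here takes 3 to 4 N.
- stop_screw (a point): Middle of the plate under near_stop's arm (8 mm thick along y, 18-52 mm from the hinge, reaching 38 mm to own -x), which when down bars the bed. Here a screw runs through it, level with the bar's middle, with a sprung 14 mm tip facing jig -y. Tip face 24 to 48 mm from this point towards -y: its setting is not measured. It gives from 1 N, plus 2 N per mm, for 2.5 mm, then is solid.
- far_stop: The other flip stop, alike, at y +190 mm in the jig. Stands up and stays up (leaning at most 0.35 rad).
- bar: Loose steel flat bar, 40 mm (x) by 120 mm (y) by 20 mm high, about 0.75 kg (varies some 15%), origin at the centre of its underside. Lies on the jig's bed at the -y end, long side roughly along the fence but 5 to 20 mm off it and askew up to 0.12 rad. Flush with the fence its origin lies at x = 0 in the jig. It drags on the bed with some 3 to 6 N of friction (varies).
- offcut: Bystander: short steel offcut 38 x 36 x 20 mm on the bed between the two stops; origin under its centre.
- tape: Bystander: paper tape roll, 90 mm across, 24 mm high, on the bench on the robot's side of the jig.
- filter: Bystander: black oil filter, 76 mm across, 85 mm high.
- carton: Bystander: cardboard carton 70 x 90 x 50 mm.
- wrench: Bystander: steel wrench lying on the bench on the robot's side of the jig.
- tin: Bystander: tin 64 mm across, 80 mm high.
- whitebox: Bystander: white carton 60 x 110 x 45 mm.
Not all that is in view belongs to the job. Of the things like the bar, leave any that is black or orange; of the rest the smaller one is meant.

How it is judged:
By the outcome, as a careful person would: the job done as asked, in the order asked, and still so for the second after the job is handed in, with the robot touching nothing.
It also fails if it takes over 72 s, if anything falls off the work surface, if the arm or the gripper's body presses on something with over 40 N, if the wrist force passes 120 N, or if a joint passes its speed limit or range.

## Robot

A 6-joint arm with a two-finger parallel gripper is mounted at the origin on the work surface. World frame = base frame: x ahead of the robot, y to its left, z up, the work surface at z = 0. Lengths are in m, angles in rad, forces in N, time in s.
With the tool pointing down it reaches from about 0.35 to 0.85 m from the base axis. Payload 8.1 kg.
Tool frame: the origin (TCP) lies at the very end of the fingers, on their centre line; the grasp point (between the pads) lies 19 mm behind it; z points along the fingers, y is the line along which they close (so a half turn about z gives the same grasp; the last joint's range is limited). The gripper opens to 93 mm and grips with 3 to 60 N. Pads are 15 mm wide; open, the fingers measure 128 mm over their backs; the gripper's body (75 mm by 188 mm) begins 65 mm behind the grasp point.
Start: joints at [1.092, 0.13, 1.488, -0, 1.523, -0.085], TCP at [0.23, 0.554, 0.219] pointing down, gripper open.
Joint ranges: [-2.96, 2.96], [-0.89, 2.26], [0.02, 2.5], [-1.34, 4.48], [0, 2.73], [-2.66, 2.66]. Speed limits (rad/s): [2.39, 2.39, 2.79, 3.14, 3.14, 3.14].

## Interface

Orientations are given as a rotation vector (axis times angle).
In Python, from plant import robot gives the robot as it stands. The module is installed in compiled form; this text tells all that it offers.
- The arm moves only by the tool play_rows, never from a script. Its argument "increments" is text: rows parted by semicolons, each of 5 numbers parted by spaces: the shift along the tool's x, y, z in mm, then the turn about the tool's z in degrees, then the closure, from -1 (fully open) to 1 (shut). In form: dx dy dz yaw claw; .... A call has 1 to 20 rows; each row is the pose to reach, as a shift and turn from the pose commanded when the call began, along the tool's axes at that moment; what a row does not reach only later rows make up. A row lasts 1/10 s, in which the tool goes at most 50 mm and 8.59 degrees, less where a joint would pass 70% of its speed; a pose out of reach is approached as far as the arm can. A call with a gripper value outside its range is refused whole. The fingers move at their own pace and stop on an object; "force" is the grip in N (left out, the last holds). Time passes only in rows, so rows that repeat a pose let the fingers close. It gives the time, the measured TCP pose, the force, the opening and the grip force at its end, in the units of the state.
- robot.read_state(): the state, without advancing time (a new reading comes with each control period).
- robot.read_camera(name): name is "scene" or "top"; returns the picture (420x560x3 uint8, blue, green, red); there is no depth.
- robot.calibration(name): a dict with "vertical_fov" (degrees; the focal length in pixels is half the picture's height over the tangent of half this angle, whatever the lens; pixels are square), "cx", "cy" (the principal point, pixels), "D" ([k1, k2, p1, p2, k3] as OpenCV has them; the pictures are not rectified), "rvec" (rotation vector, rad) and "tvec" (3), from world to camera coordinates, as OpenCV has them. Camera axes: x right, y down, z forward; pixel columns grow to the right and rows downward; lengths in m; the calibration is good to about 2 mm. A picture is of the moment at which its call begins. calibration takes no time and is no camera call.
- robot.close_job(): hands the job in; it is judged then, once.
Trained networks look in the newest picture that a camera, given by its name, has taken for a name from the list of things; names that differ only in an ending like _2 or _b are one class to them, and where a whole thing is asked for, a point or a joint stands for the part that bears it (a point fixed in the world has none). Each returns a list of dicts, best first, with "conf" (0 to 1); they miss things now and then, are a little off and sometimes report something else, mostly with a low value. They report only what shows in the picture. A call takes as long as a camera call. They do not tell look-alikes from the thing itself.
- robot.recognise(camera, query): "centre" ([x, y, z] in m, in world coordinates, good to about 4 mm: the middle of the surface that is visible of it).
- robot.regions_of(camera, query): "pixels" (420x560 bool, what is visible of it).
- robot.landmark_of(camera, query): "centre" ([x, y, z] in m, in world coordinates, good to about 4 mm: a listed point, or the origin of a listed thing).
The state is a dict: "t": time; "q": joint angles; "dq": joint speeds; "joint_torque": joint torques, N m; "tool_pos": TCP position; "orientation": TCP orientation; "force": force on the tool from outside, world axes, zero at the start; "wrist_torque": the same for the moment, N m; "opening": finger opening in m; "gripper_force": force on a finger pad.
Only numpy, scipy, OpenCV 4.12 (cv2) and the standard library are available. Lean on these libraries where they do the work, as an engineer would, in place of code of your own. Each camera call takes 0.05 s, during which the arm holds its last target. There are 200 camera calls.

## Working session

There is one attempt and no reset: what is moved stays moved. The work goes in short steps, Python scripts to look and compute and a tool call to move; the robot and the scene stay as the last step left them, time stands still between calls to the robot, and variables do not carry over. Pictures are saved under pics/ and viewed, at most 10 in all, crops included, and the job is handed in when it is done.

Besides the shell and the picture viewer there is one more tool, called after ">>>" in YAML: its name, and indented under it one key for each argument. play_rows: Moves the arm, as the interface text tells. Its arguments: {"type":"object","properties":{"increments":{"type":"string"},"force":{"type":"number"}},"required":["increments"]}

```bash
mkdir -p pics; python3 - <<'E'
from plant import robot
import cv2
for c in ("scene","top"):
    cv2.imwrite(f"pics/{c}0.png",robot.read_camera(c))
    for q in ("jig","fence","near_stop","stop_tab","stop_screw","far_stop","bar","offcut","tape","wrench","filter","carton","tin","whitebox"):
        print(c,q,[(round(d['conf'],2),[round(float(v),3) for v in d['centre']]) for d in robot.landmark_of(c,q)[:4]])
s=robot.read_state();print(s['t'],s['tool_pos'],s['orientation'],s['force'],s['opening'])
E
```

```text
scene jig [(0.6, [0.559, -0.016, 0.003])]
scene fence [(0.94, [0.578, -0.017, 0.044])]
scene near_stop [(0.69, [0.589, 0.058, 0.053]), (0.44, [0.657, -0.339, -0.002])]
scene stop_tab []
scene stop_screw [(0.52, [0.571, 0.052, 0.092])]
scene far_stop [(0.65, [0.576, -0.015, 0.044]), (0.55, [0.581, 0.173, 0.052])]
scene bar [(0.96, [0.282, -0.418, 0.001]), (0.89, [0.247, 0.29, -0.0]), (0.7, [0.555, -0.157, 0.011]), (0.67, [0.654, -0.336, 0.001])]
scene offcut [(0.71, [0.52, 0.128, 0.012]), (0.39, [0.553, -0.157, 0.014])]
scene tape [(0.62, [0.423, 0.107, -0.002]), (0.58, [0.571, 0.055, 0.093])]
scene wrench [(0.77, [0.441, -0.156, 0.001]), (0.74, [0.579, -0.015, 0.044])]
scene filter [(0.67, [0.447, 0.433, 0.001])]
scene carton [(0.69, [0.441, -0.436, -0.002])]
scene tin [(0.85, [0.655, -0.338, 0.002])]
scene whitebox [(0.94, [0.665, 0.35, -0.003])]
top jig [(0.98, [0.559, -0.019, 0.001])]
top fence [(0.8, [0.58, -0.015, 0.043]), (0.18, [0.561, -0.019, -0.001])]
top near_stop []
top stop_tab [(0.58, [0.618, 0.056, 0.116])]
top stop_screw [(0.48, [0.569, 0.051, 0.094])]
top far_stop [(0.71, [0.581, 0.174, 0.052])]
top bar [(0.7, [0.285, -0.227, 0.002]), (0.61, [0.244, 0.287, -0.0]), (0.57, [0.281, -0.416, -0.003])]
top offcut [(0.53, [0.522, 0.129, 0.006])]
top tape [(0.65, [0.428, 0.108, -0.002])]
top wrench [(0.55, [0.442, -0.155, -0.004])]
top filter [(0.73, [0.446, 0.43, 0.001])]
top carton [(0.78, [0.441, -0.433, 0.004])]
top tin [(0.86, [0.655, -0.334, -0.003])]
top whitebox [(0.92, [0.664, 0.348, -0.0])]
1.5 [0.23019121 0.5540904  0.21861477] [-6.14598857e-01 -3.08086862e+00  4.11126173e-05] [-0.35357033  0.28779273 -0.31685422] 0.09317471767008526
```

View pics/scene0.png

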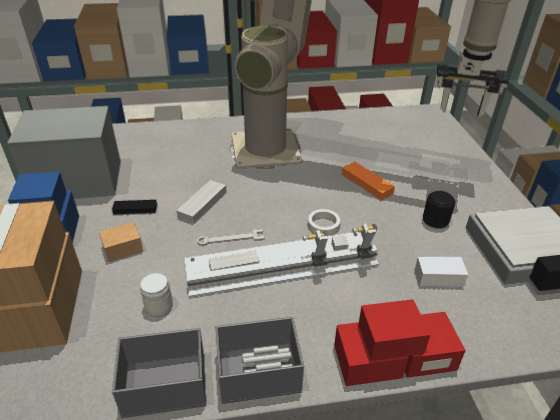

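View pics/top0.png

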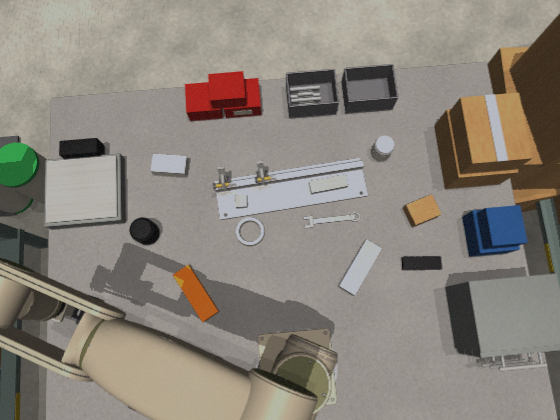

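Candidates for the bar, in scene pixels:
- Black bar at (135,207): excluded by colour.
- Orange bar at (368,180): excluded by colour.
- Larger grey bar on the bench at (202,200): excluded as the bigger one.
- Smaller grey bar on the jig's bed at (234,260), top (328,184): this is the one.

I'll check it in a rectified crop.

```bash
cat > h.py <<'E'
from plant import robot
import cv2, numpy as np
def cam(n):
    c=robot.calibration(n); f=210/np.tan(np.radians(c['vertical_fov'])/2)
    return np.array([[f,0,c['cx']],[0,f,c['cy']],[0,0,1.]]),np.array(c['D'],float),np.array(c['rvec'],float),np.array(c['tvec'],float)
def proj(n,P):
    K,D,r,t=cam(n); return cv2.projectPoints(np.array(P,float).reshape(-1,1,3),r,t,K,D)[0].reshape(-1,2)
def back(n,px,z):
    K,D,r,t=cam(n); R=cv2.Rodrigues(r)[0]
    u=cv2.undistortPoints(np.array(px,float).reshape(-1,1,2),K,D).reshape(-1,2)
    d=np.c_[u,np.ones(len(u))]@R; o=-R.T@t.ravel()
    return o+d*((z-o[2])/d[:,2])[:,None]
def ortho(n,im,z,x0,x1,y0,y1,s):  # up=+x, left=+y ; s m/px
    xs=np.arange(x1,x0,-s); ys=np.arange(y1,y0,-s)
    Y,X=np.meshgrid(ys,xs); p=proj(n,np.c_[X.ravel(),Y.ravel(),np.full(X.size,z)]).astype(np.float32)
    return cv2.remap(im,p[:,0].reshape(X.shape),p[:,1].reshape(X.shape),cv2.INTER_CUBIC)
E
python3 - <<'E'
from h import *
im={c:robot.read_camera(c) for c in("scene","top")}
a=ortho("top",im["top"],.03,.46,.66,-.29,.25,.0007); b=ortho("scene",im["scene"],.03,.46,.66,-.29,.25,.0007)
cv2.imwrite("pics/o1.png",np.vstack([a,b])); print(a.shape)
for c in("top","scene"):
  for d in robot.regions_of(c,"bar"):
    m=d['pixels']; ys,xs=np.nonzero(m); P=back(c,np.c_[xs,ys],.03); ctr=P.mean(0)
    r=cv2.minAreaRect((P[:,:2]*1000).astype(np.float32)); print(c,'bar',round(d['conf'],2),ctr.round(4),r)
  for d in robot.regions_of(c,"jig")[:1]:
    m=d['pixels']
    ys,xs=np.nonzero(m); P=back(c,np.c_[xs,ys],.01)
    # near edge of bed (min x per y-bin)
    bins=np.arange(-.25,.19,.01); e=[(P[k][:,0].min(),y+.005) for y in bins if (k:=(P[:,1]>=y)&(P[:,1]<y+.01)).any()]
    e=np.array(e); k=np.polyfit(e[:,1],e[:,0],1); print(c,'jig edge slope (=-tan yaw)',k, P[:,1].min(),P[:,1].max())
E
```

```text
(286, 772, 3)
top bar 0.86 [ 0.5508 -0.1508  0.03  ] ((551.6749267578125, -150.59310913085938), (47.21400833129883, 122.61703491210938), 5.7258124351501465)
top bar 0.72 [ 0.2786 -0.2184  0.03  ] ((278.5519714355469, -218.96182250976562), (59.90522003173828, 172.87103271484375), 52.51683807373047)
top bar 0.55 [ 0.2743 -0.4106  0.03  ] ((273.4566955566406, -409.3491516113281), (125.9337387084961, 45.529415130615234), 88.1179428100586)
top bar 0.55 [0.2458 0.2873 0.03  ] ((246.0701446533203, 286.2083740234375), (175.77967834472656, 66.83902740478516), 29.355798721313477)
top bar 0.24 [0.5189 0.1292 0.03  ] ((519.407470703125, 130.046142578125), (38.433284759521484, 39.06932830810547), 84.91377258300781)
top bar 0.22 [ 0.5507 -0.0183  0.03  ] ((565.2161865234375, -30.04840087890625), (173.22109985351562, 490.27734375), 3.6293327808380127)
top jig edge slope (=-tan yaw) [-0.07936402  0.48651426] -0.2713550381450109 0.21186094606213224
scene bar 0.83 [0.2674 0.2818 0.03  ] ((265.0363464355469, 281.0951232910156), (197.155029296875, 86.1991195678711), 29.99505615234375)
scene bar 0.82 [ 0.3024 -0.2242  0.03  ] ((298.3388366699219, -221.0470428466797), (80.7612533569336, 197.31297302246094), 53.341670989990234)
scene bar 0.77 [ 0.5562 -0.1531  0.03  ] ((555.2649536132812, -153.40213012695312), (45.12910079956055, 121.54708862304688), 4.933424472808838)
scene bar 0.57 [ 0.3022 -0.4114  0.03  ] ((301.86474609375, -411.583984375), (125.21273803710938, 63.37498092651367), 81.95790100097656)
scene jig edge slope (=-tan yaw) [-0.05825903  0.4893757 ] -0.27511035221438707 0.24890746294013175
```

View pics/o1.png

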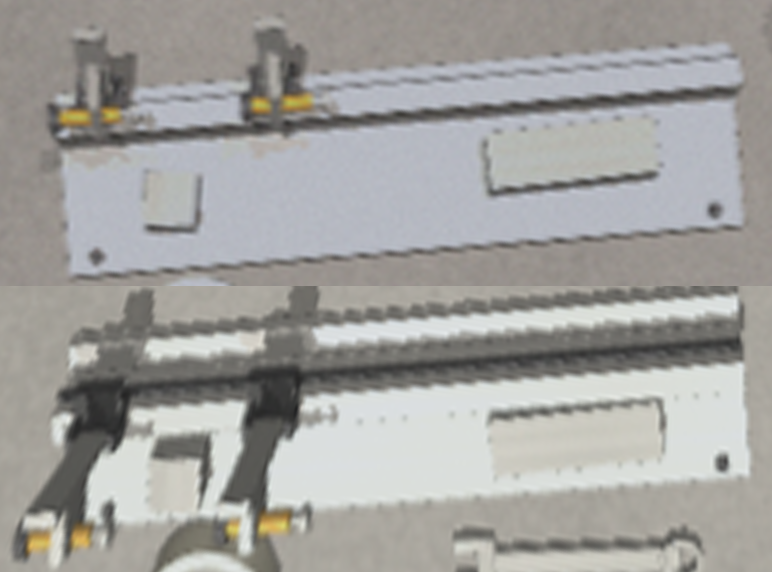

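The crop shows the 120 x 40 grey bar on the bed at crop pixel (572,155), and both stops upright near (275,70) and (95,70). The jig sits at about (0.559, -0.017) with yaw +0.07. Next I move behind the near stop with the fingers shut.

>>> play_rows:
  increments: "-582 -293 0 -26.6 1;-582 -293 0 -26.6 1;-582 -293 0 -26.6 1;-582 -293 0 -26.6 1;-582 -293 0 -26.6 1;-582 -293 0 -26.6 1;-582 -293 0 -26.6 1;-582 -293 0 -26.6 1;-582 -293 0 -26.6 1;-582 -293 0 -26.6 1;-582 -293 0 -26.6 1;-582 -293 0 -26.6 1;-582 -293 0 -26.6 1;-582 -293 0 -26.6 1;-582 -293 0 -26.6 1;-582 -293 0 -26.6 1"
  force: 10

```text
t: 3.4
tool_pos: [0.6547, 0.061, 0.2184]
orientation: [0.111, -3.139, -0.001]
force: [0.1, -0.2, -0.2]
opening: 0.0009
gripper_force: 0.0
```

>>> play_rows:
  increments: "0 0 40 0 1;0 0 80 0 1;0 0 108 0 1;0 0 108 0 1;10 0 108 0 1;18 0 108 0 1;22 0 108 0 1;25 0 108 0 1;25 0 108 0 1"

```text
t: 4.3
tool_pos: [0.6304, 0.0586, 0.1117]
orientation: [-0.111, 3.138, -0.0]
force: [0.1, 0.4, -0.7]
opening: 0.0005
gripper_force: 0.0
```

```bash
python3 - <<'E'
from h import *
im=robot.read_camera("scene"); p=proj("scene",[[.59,.056,.09]])[0].astype(int); print(p)
c=im[p[1]-70:p[1]+50,p[0]-80:p[0]+80]; cv2.imwrite("pics/f1.png",cv2.resize(c,None,fx=4,fy=4,interpolation=cv2.INTER_CUBIC))
s=robot.read_state();print(s['tool_pos'],s['force'])
E
```

```text
[320 243]
[0.63055248 0.05854332 0.11141148] [-0.19692681 -0.1909385   0.44887067]
```

View pics/f1.png

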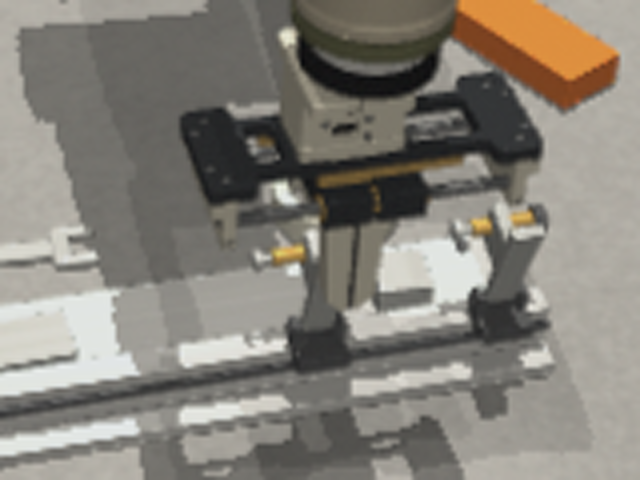

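The arm of the stop is at crop (318,280) and the finger tips at (352,300), so the fingers look offset towards +y. I'll check that numerically.

```bash
python3 - <<'E'
from h import *
o=np.array([240,173])
J=lambda x,y,z:[.559+x*.99755-y*.0699,-.017+x*.0699+y*.99755,z]
for n,P in dict(tcp=[.6304,.0586,.112],tcp40=[.6304,.0586,.152],hinge=J(.035,.07,.052),tab=J(.058,.07,.116),hfar=J(.035,.19,.052),bedc=J(.06,.225,.01),bedc2=J(.06,-.255,.01),bedc3=J(-.07,-.255,.01)).items():
    p=proj("scene",[P])[0]; print(n,p.round(1),((p-o)*4).round(0))
robot.read_camera("scene")
for q in("near_stop","stop_tab","far_stop","fence","jig"): print(q,[(round(d['conf'],2),np.round(d['centre'],4)) for d in robot.landmark_of("scene",q)[:2]])
robot.read_camera("top")
for q in("near_stop","stop_tab","far_stop","fence","jig"): print(q,[(round(d['conf'],2),np.round(d['centre'],4)) for d in robot.landmark_of("top",q)[:2]])
E
```

```text
tcp [325.7 248.4] [343. 301.]
tcp40 [326.9 235.6] [348. 250.]
hinge [318.8 254.9] [315. 327.]
tab [323.3 241.9] [333. 276.]
hfar [364.5 247.8] [498. 299.]
bedc [379.  264.4] [556. 366.]
bedc2 [188.7 295.4] [-205.  490.]
bedc3 [184.4 257.7] [-222.  339.]
near_stop [(0.66, array([ 0.5554, -0.1552,  0.0115])), (0.64, array([0.59  , 0.0559, 0.0534]))]
stop_tab [(0.66, array([0.6102, 0.0602, 0.1209]))]
far_stop [(0.74, array([0.5791, 0.1737, 0.0516])), (0.34, array([ 0.5597, -0.0183,  0.0015]))]
fence [(0.75, array([ 0.5776, -0.0147,  0.0427])), (0.19, array([0.6084, 0.0575, 0.1163]))]
jig [(0.93, array([ 0.5569, -0.0192,  0.0013]))]
near_stop []
stop_tab []
far_stop [(0.61, array([0.5816, 0.174 , 0.0526]))]
fence [(0.66, array([ 0.5823, -0.0159,  0.044 ]))]
jig [(0.87, array([ 0.5582, -0.0207, -0.0008]))]
```

>>> play_rows:
  increments: "0 -4 0 0 1;0 -8 0 0 1;4 -8 0 0 1;8 -8 0 0 1;11 -8 0 0 1;14 -8 0 0 1;14 -8 0 0 1"

```text
t: 5.65
tool_pos: [0.6169, 0.0496, 0.1112]
orientation: [-0.111, 3.139, 0.0]
force: [2.2, -0.0, 1.8]
opening: 0.0006
gripper_force: 1.3
```

>>> play_rows:
  increments: "7 0 -1 0 1;15 0 -2.5 0 1;21 0 -2.5 0 1;28 0 -2.5 0 1;34 0 -2 0 1;40 0 -1 0 1;46 0 1 0 1;52 0 4 0 1;57 0 7 0 1;62 0 10 0 1;67 0 14 0 1;71 0 18 0 1;75 0 22.5 0 1;78 0 27 0 1;81 0 31 0 1;81 0 31 0 1"

```text
t: 7.25
tool_pos: [0.535, 0.0437, 0.0786]
orientation: [0.111, -3.138, -0.0]
force: [1.4, -0.6, 0.2]
opening: 0.0003
gripper_force: 0.1
```

>>> play_rows:
  increments: "2 0 4 0 1;3 0 8 0 1;4 0 11 0 1;5 0 14 0 1;5.5 0 16.5 0 1;5.5 0 16.5 0 1"

```text
t: 7.85
tool_pos: [0.5304, 0.0434, 0.0627]
orientation: [0.111, -3.139, 0.0]
force: [0.1, -0.2, 0.6]
opening: 0.0004
gripper_force: 0.0
```

>>> play_rows:
  increments: "0 0 1 0 1;0 0 2 0 1;0 0 3 0 1;0 0 3.5 0 1"

```text
t: 8.25
tool_pos: [0.5304, 0.0434, 0.0595]
orientation: [0.111, -3.139, 0.0]
force: [-2.1, -2.1, 2.3]
opening: 0.0006
gripper_force: 1.2
```

>>> play_rows:
  increments: "0 0 0.7 0 1;0 0 1.3 0 1;0 0 2 0 1"

```text
t: 8.55
tool_pos: [0.5306, 0.0434, 0.0576]
orientation: [0.111, -3.14, 0.0]
force: [-1.7, -0.9, 2.5]
opening: 0.0007
gripper_force: 1.3
```

>>> play_rows:
  increments: "0 0 0.4 0 1;0 0 0.8 0 1;0 0 1.2 0 1"

```text
t: 8.85
tool_pos: [0.5306, 0.0434, 0.0564]
orientation: [0.111, -3.14, 0.0]
force: [-2.6, -0.3, 2.7]
opening: 0.0003
gripper_force: 1.3
```

>>> play_rows:
  increments: "0 0 0.4 0 1;0 0 0.8 0 1"

```text
t: 9.05
tool_pos: [0.5307, 0.0434, 0.0561]
orientation: [0.111, -3.14, 0.0]
force: [-5.0, -0.6, 10.0]
opening: 0.0005
gripper_force: 5.1
```

>>> play_rows:
  increments: "0 0 0.3 0 1;0 0 0.5 0 1"

```text
t: 9.25
tool_pos: [0.5307, 0.0434, 0.0561]
orientation: [0.111, -3.14, 0.0]
force: [-7.1, -1.1, 12.1]
opening: 0.0007
gripper_force: 6.4
```

>>> play_rows:
  increments: "0 0 -10 0 1;0 0 -35 0 1;0 0 -60 0 1;15 -40 -60 0 1;35 -80 -60 0 1;41 -120 -60 0 1;41 -160 -60 0 1;41 -195 -60 0 1;41 -195 -60 0 1;41 -195 -30 0 1;41 -195 0 0 1;41 -195 20 0 1;41 -195 32 0 1;41 -195 38 0 1;41 -195 38 0 1"

```text
t: 10.75
tool_pos: [0.5034, -0.1536, 0.017]
orientation: [0.111, -3.139, -0.0]
force: [0.3, -0.3, -0.2]
opening: 0.0006
gripper_force: 0.0
```

```bash
python3 - <<'E'
from h import *
im={}
for c in("scene","top"):
    im[c]=robot.read_camera(c)
    for q in ("bar","stop_screw","stop_tab","near_stop"): print(c,q,[(round(d['conf'],2),np.round(d['centre'],4)) for d in robot.landmark_of(c,q)[:4] if d['centre'][0]>.45])
    for d in robot.regions_of(c,"bar"):
        ys,xs=np.nonzero(d['pixels']); P=back(c,np.c_[xs,ys],.03)
        if abs(P.mean(0)[0]-.555)<.03: print(c,round(d['conf'],2),P.mean(0).round(4),cv2.minAreaRect((P[:,:2]*1000).astype(np.float32)))
a=ortho("top",im["top"],.03,.46,.66,-.29,.25,.0007); b=ortho("scene",im["scene"],.03,.46,.66,-.29,.25,.0007)
cv2.imwrite("pics/o2.png",np.vstack([a,b]))
E
```

```text
scene bar [(0.71, array([ 0.5543, -0.1542,  0.0115]))]
scene stop_screw [(0.68, array([0.5548, 0.0501, 0.0179]))]
scene stop_tab [(0.77, array([0.5205, 0.0509, 0.0598]))]
scene near_stop [(0.73, array([0.5893, 0.0555, 0.0525]))]
scene 0.97 [ 0.5562 -0.154   0.03  ] ((555.9104614257812, -153.52426147460938), (44.22238540649414, 121.68578338623047), 6.139732837677002)
scene 0.46 [0.5278 0.1257 0.03  ] ((528.9783935546875, 125.7594223022461), (40.66080093383789, 57.85009765625), 81.77507019042969)
top bar [(0.4, array([ 0.5515, -0.1491,  0.012 ]))]
top stop_screw [(0.55, array([0.5523, 0.0542, 0.0206])), (0.37, array([0.586 , 0.0537, 0.0528]))]
top stop_tab [(0.8, array([0.526 , 0.0499, 0.0556]))]
top near_stop [(0.8, array([0.584 , 0.0539, 0.0496]))]
top 0.56 [ 0.5332 -0.1176  0.03  ] ((533.4242553710938, -117.4312973022461), (16.0499267578125, 13.14523696899414), 84.90479278564453)
```

View pics/o2.png

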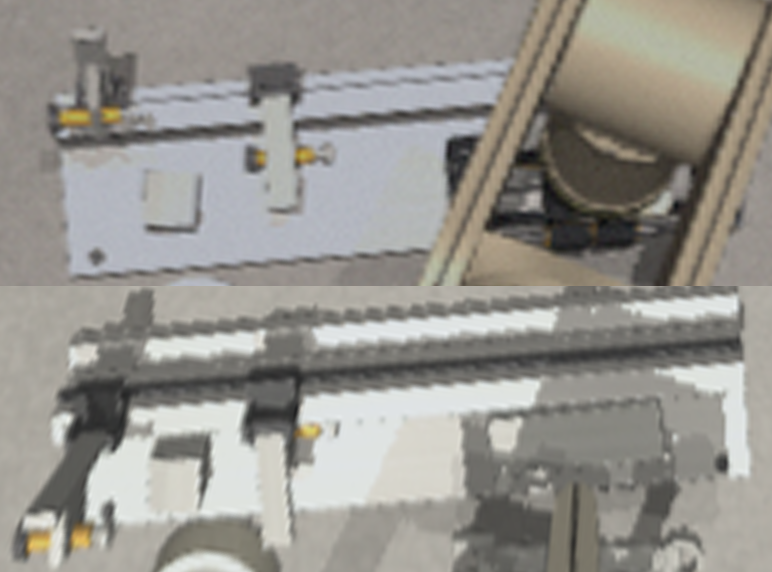

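The near stop is level, with the tip face at crop (333,157), about 36 mm from the plate (jig y about +34). The far stop, offcut and tape haven't moved. Now I push the bar towards the fence.

>>> play_rows:
  increments: "-5 0 0 0 1;-10 0 0 0 1;-15 0 0 0 1;-19 0 0 0 1;-22 0 0 0 1;-25 0 0 0 1;-27 0 0 0 1;-29 0 0 0 1;-30 0 0 0 1"

```text
t: 12.25
tool_pos: [0.5321, -0.1517, 0.0167]
orientation: [0.111, -3.136, -0.001]
force: [-7.6, -0.1, 5.6]
opening: 0.0004
gripper_force: 3.6
```

>>> play_rows:
  increments: "-1 0 0 0 1;-2 0 0 0 1;-3 0 0 0 1;-4 0 0 0 1"

```text
t: 12.65
tool_pos: [0.536, -0.1516, 0.0167]
orientation: [0.111, -3.136, -0.001]
force: [-7.3, -0.3, 3.8]
opening: 0.0006
gripper_force: 3.4
```

>>> play_rows:
  increments: "-1 0 0 0 1;-2 0 0 0 1;-3 0 0 0 1"

```text
t: 12.95
tool_pos: [0.539, -0.1514, 0.0167]
orientation: [0.11, -3.136, -0.001]
force: [-6.9, -0.5, 4.0]
opening: 0.0007
gripper_force: 3.4
```

>>> play_rows:
  increments: "-0.7 0 0 0 1;-1.4 0 0 0 1;-2 0 0 0 1"

```text
t: 13.25
tool_pos: [0.5403, -0.1513, 0.0167]
orientation: [0.111, -3.135, -0.001]
force: [-12.3, -1.1, 9.4]
opening: 0.0005
gripper_force: 6.3
```

>>> play_rows:
  increments: "-0.7 0 0 0 1;-1.4 0 0 0 1;-1.4 0 0 0 1"

```text
t: 13.55
tool_pos: [0.5406, -0.1515, 0.0167]
orientation: [0.11, -3.133, -0.001]
force: [-15.7, -1.7, 12.6]
opening: 0.0009
gripper_force: 8.1
```

>>> play_rows:
  increments: "-0.7 0 0 0 1;-1.4 0 0 0 1;-1.4 0 0 0 1"

```text
t: 13.85
tool_pos: [0.5407, -0.1515, 0.0166]
orientation: [0.11, -3.13, -0.001]
force: [-22.3, -2.2, 17.6]
opening: 0.0005
gripper_force: 11.5
```

Flush against the fence. I back off, turn the tool 90° and go to the bar's -y end.

>>> play_rows:
  increments: "8 0 0 0 1;16 0 -2 0 1;16 0 -30 0 1;16 0 -60 0 1;10 -10 -65 8 1;5 -20 -65 16 1;0 -30 -65 24 1;-5 -40 -65 32 1;-10 -50 -65 40 1;-14 -60 -65 48 1;-18 -70 -65 56 1;-22 -80 -65 64 1;-26 -89 -65 72 1;-26 -89 -65 80 1;-26 -89 -65 88 1;-26 -89 -65 90 1;-26 -89 -65 90 1"

```text
t: 15.55
tool_pos: [0.5773, -0.238, 0.0822]
orientation: [2.142, 2.298, 0.0]
force: [1.5, -1.1, -0.1]
opening: 0.0006
gripper_force: 0.0
```

>>> play_rows:
  increments: "0 -6 20 0 1;0 -6 40 0 1;0 -6 55 0 1;0 -6 65 0 1;0 -6 65 0 1;3 -6 65 0 1;6 -6 65 0 1;9 -6 65 0 1;12 -6 65 0 1;15 -6 65 0 1;18 -6 65 0 1;21 -6 65 0 1;24 -6 65 0 1"

```text
t: 16.85
tool_pos: [0.5699, -0.2153, 0.0176]
orientation: [2.141, 2.297, -0.001]
force: [-0.6, -5.6, 0.5]
opening: 0.0005
gripper_force: 2.6
```

>>> play_rows:
  increments: "4 0 0 0 1;8 0 0 0 1;12 0.1 0 0 1;16 0.2 0 0 1;20 0.2 0 0 1;24 0.3 0 0 1;28 0.3 0 0 1;32 0.4 0 0 1;36 0.4 0 0 1;40 0.5 0 0 1;44 0.5 0 0 1;48 0.6 0 0 1;52 0.6 0 0 1;56 0.7 0 0 1;60 0.7 0 0 1;64 0.8 0 0 1;68 0.8 0 0 1;71 0.9 0 0 1;74 1 0 0 1;76 1 0 0 1"

```text
t: 18.85
tool_pos: [0.5644, -0.1406, 0.0175]
orientation: [2.141, 2.297, -0.005]
force: [-5.7, -12.1, 4.8]
opening: 0.0006
gripper_force: 5.3
```

```bash
python3 - <<'E'
from h import *
im={}
for c in("scene","top"):
    im[c]=robot.read_camera(c)
    print(c,[(round(d['conf'],2),np.round(d['centre'],4)) for d in robot.landmark_of(c,"bar")[:4] if d['centre'][0]>.45])
a=ortho("top",im["top"],.03,.5,.62,-.18,.12,.0005); b=ortho("scene",im["scene"],.03,.5,.62,-.18,.12,.0005)
cv2.imwrite("pics/o3.png",np.vstack([a,b]))
s=robot.read_state();print(s['t'],s['tool_pos'],s['force'])
E
```

```text
scene [(0.72, array([ 0.5594, -0.071 ,  0.0104])), (0.71, array([0.5882, 0.0558, 0.0542]))]
top [(0.62, array([ 0.5627, -0.0682,  0.0108]))]
19.05 [ 0.56452301 -0.14025782  0.0174457 ] [-5.13363996 -8.80235806  4.26496825]
```

View pics/o3.png

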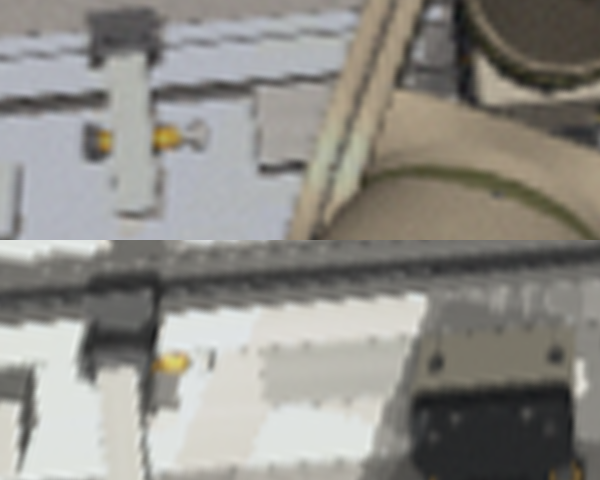

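>>> play_rows:
  increments: "2 -0.8 0 0 1;5 -0.8 0 0 1;8 -0.8 0 0 1;11 -0.8 0 0 1;13 -0.8 0 0 1;15 -0.8 0 0 1;16 -0.8 0 0 1;17 -0.8 0 0 1"

```text
t: 19.85
tool_pos: [0.5632, -0.1227, 0.0175]
orientation: [2.141, 2.297, -0.002]
force: [-1.8, -7.0, 0.7]
opening: 0.0005
gripper_force: 3.2
```

>>> play_rows:
  increments: "0.7 0 0 0 1;1.4 0 0 0 1;2 0 0 0 1"

```text
t: 20.15
tool_pos: [0.5631, -0.1208, 0.0175]
orientation: [2.141, 2.297, -0.002]
force: [-1.3, -6.8, 1.0]
opening: 0.0003
gripper_force: 3.2
```

>>> play_rows:
  increments: "0.7 0 0 0 1;1.4 0 0 0 1;2 0 0 0 1"

```text
t: 20.45
tool_pos: [0.5629, -0.1188, 0.0175]
orientation: [2.141, 2.297, -0.002]
force: [-1.2, -6.4, 1.7]
opening: 0.0003
gripper_force: 3.2
```

>>> play_rows:
  increments: "0.4 0 0 0 1;0.8 0 0 0 1;1.2 0 0 0 1"

```text
t: 20.75
tool_pos: [0.5628, -0.1177, 0.0175]
orientation: [2.141, 2.297, -0.002]
force: [-1.6, -7.3, 2.2]
opening: 0.0001
gripper_force: 3.3
```

>>> play_rows:
  increments: "0.4 0 0 0 1;0.8 0 0 0 1"

```text
t: 20.95
tool_pos: [0.5628, -0.1169, 0.0175]
orientation: [2.141, 2.297, -0.002]
force: [-1.7, -6.4, 1.7]
opening: 0.0002
gripper_force: 3.3
```

>>> play_rows:
  increments: "0.4 0 0 0 1;0.8 0 0 0 1"

```text
t: 21.15
tool_pos: [0.5627, -0.1161, 0.0175]
orientation: [2.141, 2.297, -0.002]
force: [-1.8, -7.1, 1.4]
opening: 0.0004
gripper_force: 3.3
```

>>> play_rows:
  increments: "0.4 0 0 0 1;0.8 0 0 0 1"

```text
t: 21.35
tool_pos: [0.5627, -0.1153, 0.0175]
orientation: [2.141, 2.297, -0.002]
force: [-1.3, -6.6, 2.1]
opening: 0.0004
gripper_force: 3.3
```

>>> play_rows:
  increments: "0.4 0 0 0 1;0.8 0 0 0 1"

```text
t: 21.55
tool_pos: [0.5626, -0.1145, 0.0175]
orientation: [2.141, 2.297, -0.002]
force: [-2.0, -7.0, 1.0]
opening: 0.0004
gripper_force: 3.3
```

>>> play_rows:
  increments: "0.4 0 0 0 1;0.8 0 0 0 1"

```text
t: 21.75
tool_pos: [0.5626, -0.1138, 0.0175]
orientation: [2.141, 2.297, -0.002]
force: [-1.1, -7.9, 1.8]
opening: 0.0002
gripper_force: 3.8
```

>>> play_rows:
  increments: "0.4 0 0 0 1;0.8 0 0 0 1"

```text
t: 21.95
tool_pos: [0.5625, -0.1132, 0.0175]
orientation: [2.141, 2.297, -0.003]
force: [-1.4, -9.0, 0.9]
opening: 0.0006
gripper_force: 4.3
```

>>> play_rows:
  increments: "0.4 0 0 0 1;0.8 0 0 0 1;0.8 0 0 0 1"

```text
t: 22.25
tool_pos: [0.5624, -0.1126, 0.0175]
orientation: [2.141, 2.297, -0.003]
force: [-2.5, -9.9, 0.4]
opening: 0.0006
gripper_force: 4.5
```

>>> play_rows:
  increments: "0.4 0 0 0 1;0.6 0 0 0 1;0.6 0 0 0 1"

```text
t: 22.55
tool_pos: [0.5624, -0.1122, 0.0175]
orientation: [2.141, 2.297, -0.003]
force: [-1.8, -10.7, 0.2]
opening: 0.0006
gripper_force: 4.9
```

>>> play_rows:
  increments: "0.3 0 0 0 1;0.5 0 0 0 1;0.5 0 0 0 1"

```text
t: 22.85
tool_pos: [0.5624, -0.1119, 0.0175]
orientation: [2.141, 2.296, -0.003]
force: [-1.5, -10.4, -0.4]
opening: 0.0004
gripper_force: 5.2
```

>>> play_rows:
  increments: "-1 0 0 0 1;-2 0 0 0 1;-3 0 0 0 1;-5 0 0 0 1;-10 0 0 0 1;-18 0 0 0 1;-25 0 0 0 1;-25 0 -30 0 1;-25 0 -60 0 1;-50 -20 -80 0 1;-90 -40 -80 0 1;-130 -60 -80 0 1;-170 -60 -80 0 1;-200 -60 -80 0 1;-200 -60 -80 0 1"

```text
t: 24.35
tool_pos: [0.5161, -0.318, 0.0975]
orientation: [2.145, 2.293, -0.001]
force: [-0.3, 1.2, 1.0]
opening: 0.0004
gripper_force: 0.0
```

```bash
python3 - <<'E'
from h import *
im={}
for c in("scene","top"):
    im[c]=robot.read_camera(c)
    for q in("bar","offcut","tape","wrench"): print(c,q,[(round(d['conf'],2),np.round(d['centre'],4)) for d in robot.landmark_of(c,q)[:4] if d['centre'][0]>.4])
a=ortho("top",im["top"],.03,.5,.62,-.18,.12,.0004); b=ortho("scene",im["scene"],.03,.5,.62,-.18,.12,.0004)
cv2.imwrite("pics/o4.png",np.vstack([a[:290],b[:290]]))
s=robot.read_state();print(s['t'],s['tool_pos'],s['force'])
E
```

```text
scene bar [(0.66, array([ 0.5612, -0.0442,  0.0141]))]
scene offcut [(0.63, array([0.522 , 0.1279, 0.0118]))]
scene tape [(0.5, array([ 0.6662,  0.3494, -0.003 ]))]
scene wrench [(0.69, array([ 0.4447, -0.1516,  0.0012]))]
top bar [(0.79, array([ 0.5614, -0.0389,  0.0128]))]
top offcut [(0.42, array([0.5251, 0.1278, 0.0068]))]
top tape [(0.61, array([0.429 , 0.1077, 0.0009])), (0.4, array([ 0.5584, -0.0224, -0.0007]))]
top wrench [(0.6, array([0.552 , 0.0533, 0.02  ])), (0.54, array([ 0.4441, -0.1515, -0.001 ]))]
24.85 [ 0.5169124  -0.31287472  0.09724621] [-0.28203729  1.14162686  0.73193545]
```

View pics/o4.png

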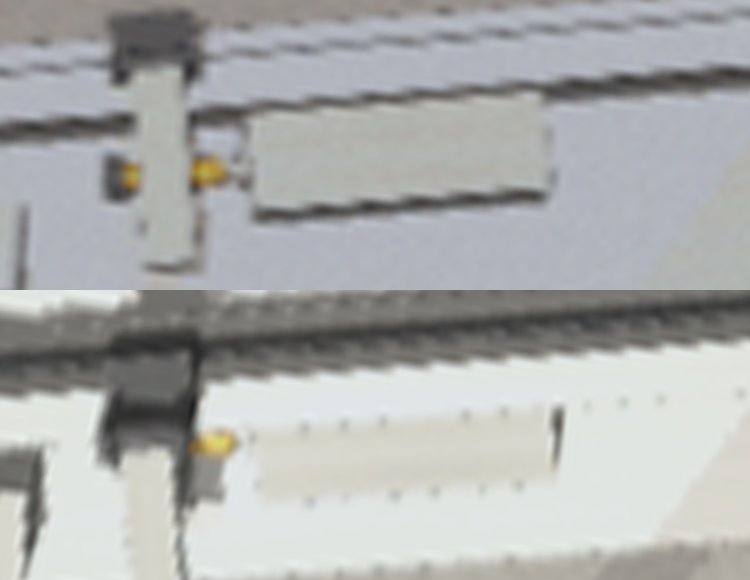

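The bar lies flush along the fence at crop (250–548, 95–210), its end on the sprung tip at (242,165). The near stop is down, the bystanders I checked (offcut, tape, wrench) haven't moved, and the arm is clear.

```bash
python3 -c "
from plant import robot
print(robot.close_job())"
```

```text
the job is handed in; nothing more can be done
None
```

The job is handed in: the near stop is fully down and the far stop untouched. The bar lies flush with the fence as far as the camera shows, released on the sprung tip pressed in roughly 1.5 mm (estimated from about 4 N).

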